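# Turn the cradle arm of a vase rest end for end

## Robot

A 6-joint arm with a two-finger parallel gripper is mounted at the origin on the work surface. World frame = base frame: x ahead of the robot, y to its left, z up, the work surface at z = 0. Lengths are in mm, angles in rad, forces in N, time in s.
With the tool pointing down it reaches from about 300 to 775 mm from the base axis. Payload 14.6 kg.
Tool frame: the origin (TCP) lies midway between the tips of the shut fingers; the grasp point (between the pads) lies 19 mm behind it (manip.hold_point_z is the distance from the TCP to the grasp point, in mm); z points along the fingers, y is the direction in which the jaws open and shut (so a half turn about z gives the same grasp; the last joint's range is limited). The gripper opens to 94 mm and grips with 3 to 60 N. Pads are 16 mm wide; open, the fingers measure 119 mm over their backs; the gripper's body (75 mm by 177 mm) begins 78 mm behind the grasp point.
Start: joints at [1.122, 0.3, 1.521, -0, 1.321, -0.067], TCP at [204.922, 510.388, 205.446] pointing down, gripper open.
Joint ranges: [-3.03, 3.03], [-0.79, 2.21], [0.23, 2.52], [-1.04, 4.18], [0, 3.07], [-2.55, 2.55]. Speed limits (rad/s): [2.22, 2.22, 2.57, 3.14, 3.14, 3.14].

## Interface

Orientations are given as [roll, pitch, yaw] about the fixed x, y, z axes, in that order (R = Rz(yaw) Ry(pitch) Rx(roll)).
In Python, from cell import manip gives the robot as it stands.
- The arm moves only by the shell command python3 -m crank 'ROWS' [OPENING] [FORCE]. ROWS is JSON, a list of rows, each an object with "offset": the shift along the world's x, y, z in m, a list of three; "spin": the turn about the world's z in degrees. In form: [{"offset": [dx, dy, dz], "spin": spin}, ...]. A call has exactly 8 rows; each row is the pose to reach, as a shift and turn from the pose measured when the call began; what a row does not reach only later rows make up. A row lasts 1/12 s, in which the tool goes at most 41.7 mm and 7.16 degrees, less where a joint would pass 70% of its speed; a pose out of reach is approached as far as the arm can. A call with a gripper value outside its range is refused whole. OPENING is the opening, from 0 (shut) to 1 (fully open), set as the call begins (- or left out, the last holds). The fingers move at their own pace and stop on an object; FORCE is the grip in N (left out, the last holds). Time passes only in rows, so rows that repeat a pose let the fingers close, or fill a call up. It gives the time, the measured TCP pose, the force and the opening at its end, in the units of the state.
- manip.read_state(): the state, without advancing time (a new reading comes with each control period).
- manip.camera(name): name is "side" or "top"; returns a dict with "pixels" (400x640x3 uint8, red, green, blue), "fx", "fy", "cx", "cy" (pixels), "extrinsics" (4x4, takes a point from world to camera coordinates). Camera axes: x right, y down, z forward; pixel columns grow to the right and rows downward; lengths in mm; the calibration is good to about 2 mm. A picture is of the moment at which its call begins. There is no depth.
- manip.sign_off(): hands the job in, once; it reports no verdict.
Trained networks look in a picture, given as the dict that the camera call returned (one of the last four; its "shot" number tells which), for a name from the list of things; names that differ only in an ending like _2 or _b are one class to them, and where a whole thing is asked for, a point or a joint stands for the part that bears it (a point fixed in the world has none). Each returns a list of dicts, best first, with "conf" (0 to 1); they miss things now and then, are a little off and sometimes report something else, mostly with a low value. They report only what shows in the picture. A call takes as long as a camera call. They do not tell look-alikes from the thing itself.
- manip.search_frame(picture, name): "location" ([x, y, z] in mm, in world coordinates, good to about 4 mm: the middle of the surface that is visible of it).
- manip.masks_of(picture, name): "mask" (400x640 bool, what is visible of it).
The state is a dict: "clock": time; "joints": joint angles; "qd": joint speeds; "effort": joint torques, N m; "eef_pos": TCP position; "eef_rot": TCP orientation; "wrist_force": force on the tool from outside, world axes, zero at the start; "moment": the same for the moment, N m; "finger_gap": finger opening in mm.
Only numpy, scipy, OpenCV 4.12 (cv2) and the standard library are available. Lean on these libraries where they do the work, as an engineer would, in place of code of your own. Each camera call takes 0.05 s, during which the arm holds its last target. There are 200 camera calls.

## Task

The rest standing in front of the long-necked vase carries its wooden arm the wrong way round: the V-shaped cradle points away from the vase. Lift that arm off its pin, turn it end for end and refit it on the same pin, fully down between the two cheeks, so that the cradle points towards the vase. Leave the vase untouched and the other rest, the one with the flat round pad, as it is.

Things in the scene. Friction and masses are not known exactly. Their poses are not given: they have to be found in the camera images.
- cradle_block (a point): Loose plywood arm, 0.2-0.4 kg: centre of the bare part of its square aluminium block (34x34, 62 tall, 20 mm hole right through it upright), 38 above the arm's underside. z up, x along the arm to the V cradle (60 wide, 52 high, centre 100 out, arm end 122). Other end: 100 out, 28 mm steel weight at 82. Arm 30 wide, 14 thick, nearly balanced. Grip the block across x or y. All mm.
- rest: Fixed aluminium rest on a dark base 130x100 mm by the vase. Origin on the table below the pin; x points to the vase, z up. Arm's underside lies on its platform at z 58. Pin: 14 mm diameter, top 12 mm tapering to 6, ends 34 above the platform. Cheeks along x both sides: 90 long, 10 above the platform, 46 apart inside, 58 outside: the arm lies along x and must be lifted to turn.
- vase: Terracotta vase lying on its side in a white foam tray, fixed. Origin on the table below the mouth of its thin neck, about 158 mm from the rest's pin on the rest's x side; its x runs along the vase, away from the rest, to the foot 205 mm on. Neck mouth 44 mm across, axis 90 above the table; tray 190 x 130 mm, from 35 to 225 along x; under 150 tall.
- pad_block (a point): The same point on the loose arm of the other, alike rest; this arm ends in a flat round white pad 60 mm across, its top 40 above the arm's underside, in place of the V cradle. Not to be disturbed.
Mind the look-alikes: they are no part of the job. What is shaped like the part that bears cradle_block but yellow is not meant. Leave any blue or turquoise look-alike of the rest alone.

How it is judged (in metres and radians):
On the way:
1. the cradle arm is lifted clear off the pin of its rest (raised more than 36 mm) (z of cradle_block in the frame of rest above 0.132 m), for 0.1 s.
At the end, for the whole second after the job is handed in: The cradle arm is back on the pin of its own rest with the V cradle towards the vase: block within 10 mm of the pin's axis, fully down (within 6 mm of its seated height), level within 0.1 rad, lying along the rest's x within 0.22 rad; let go and staying there (horizontal distance between cradle_block and rest below 0.01 m and z of cradle_block in the frame of rest below 0.102 m and angle between cradle_block's own z axis and vertical below 0.1 rad and angle between the x axis of cradle_block and the x axis of rest, either way round below 0.22 rad and x of vase in the frame of cradle_block above 0.08 m); the robot touches nothing.
It fails at once if the other rest's arm is disturbed (moved more than 12 mm) (distance of pad_block from where it was at the start of the episode above 0.012 m).
It fails at once if the vase or its tray is touched with more than 2 N (contact force between vase and anything else above 2 N).
It also fails if it takes over 40 s, if anything falls off the work surface, if the arm or the gripper's body presses on something with over 40 N, if the wrist force passes 120 N, or if a joint passes its speed limit or range.

## Working session

There is one attempt and no reset: what is moved stays moved. The work goes in short steps, Python scripts to look and compute and a shell command to move; the robot and the scene stay as the last step left them, time stands still between calls to the robot, and variables do not carry over. Pictures are saved under pics/ and viewed, about 8 in all and at most 12, crops included, and the job is handed in when it is done.

```bash
mkdir -p pics; cat > h.py <<'E'
from cell import manip
import numpy as np, cv2
def snap(n,f=None,crop=None,scale=1):
    p=manip.camera(n)
    if f:
        im=p["pixels"][:,:,::-1]
        if crop: im=im[crop[1]:crop[3],crop[0]:crop[2]]
        cv2.imwrite("pics/"+f,cv2.resize(im,None,fx=scale,fy=scale))
    return p
def proj(p,X):
    c=np.array(p["extrinsics"])@np.r_[X,1]
    return np.array([p["fx"]*c[0]/c[2]+p["cx"],p["fy"]*c[1]/c[2]+p["cy"]])
def back(p,uv,z):
    E=np.array(p["extrinsics"]);R,t=E[:3,:3],E[:3,3]
    o=-R.T@t; d=R.T@np.array([(uv[0]-p["cx"])/p["fx"],(uv[1]-p["cy"])/p["fy"],1])
    return o+d*(z-o[2])/d[2]
E
python3 - <<'E'
from h import *
for n in("top","side"):
    p=snap(n,n+"0.png")
    for k in("cradle_block","rest","vase","pad_block"):
        for r in manip.search_frame(p,k): print(n,k,np.round(r["location"],0),round(r["conf"],2),proj(p,r["location"]).round())
s=manip.read_state();print(s["clock"],s["eef_pos"],s["eef_rot"],s["finger_gap"])
E
```

```text
top cradle_block [ 569. -633.   23.] 0.75 [438. 172.]
top cradle_block [ 505. -197.   87.] 0.7 [323. 190.]
top rest [731. 253.  14.] 0.83 [204. 145.]
top rest [ 544. -180.   13.] 0.67 [318. 186.]
top rest [ 174. -345.   14.] 0.56 [370. 284.]
top vase [ 800. -187.  102.] 0.6 [316. 113.]
top pad_block [497. 212.  84.] 0.64 [208. 199.]
side cradle_block [ 566. -659.   30.] 0.93 [371. 311.]
side cradle_block [ 542. -203.   79.] 0.83 [347. 214.]
side rest [742. 239.  24.] 0.94 [381. 171.]
side rest [ 550. -225.    8.] 0.78 [349. 234.]
side rest [ 540. -209.   75.] 0.68 [346. 216.]
side vase [ 818. -224.   70.] 0.75 [424. 217.]
side pad_block [498. 198.  77.] 0.84 [326. 166.]
0.5 [204.89489315 510.37824684 205.41759114] [-3.14151759e+00 -1.44820882e-05  2.75982202e+00] 93.71889658037186
```

```bash
python3 -c "
import cv2,numpy as np
cv2.imwrite('pics/both0.png',np.vstack([cv2.resize(cv2.imread('pics/%s0.png'%n),(480,300)) for n in('top','side')]))"
```

```text
(no output)
```

View pics/top0.png

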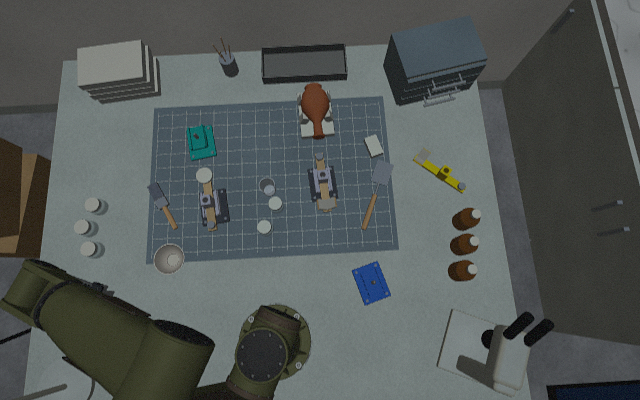

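View pics/side0.png

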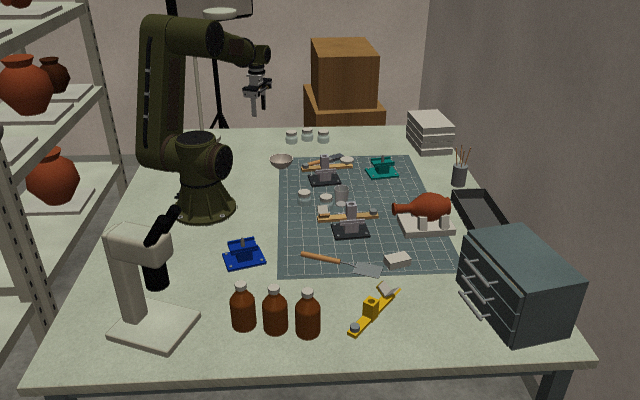

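The top view shows the target arm with its block near (322,178), cradle near (327,203) and steel weight at (320,157), towards the vase neck at (318,130). The pad arm is at (208,200). Next I'll take a close-up with both cameras to measure.

```bash
python3 - <<'E'
from h import *
a=cv2.imread('pics/top0.png')[95:225,265:395]; b=cv2.imread('pics/side0.png')[180:260,290:450]
cv2.imwrite('pics/c0.png',np.hstack([cv2.resize(a,(390,390),interpolation=2),cv2.resize(b,(400,200),interpolation=2).repeat(1,0) if 0 else cv2.copyMakeBorder(cv2.resize(b,(400,200),interpolation=2),0,190,0,0,0)]))
p=snap("top")
for k in("cradle_block","rest","vase"):
    for r in manip.masks_of(p,k):
        m=r["mask"].astype(np.uint8);pts=np.argwhere(m)[:,::-1]
        print(k,round(r["conf"],2),m.sum(),pts.mean(0).round(1),pts.min(0),pts.max(0),[np.round(x,1) for x in cv2.minAreaRect(pts.astype(np.float32))])
E
```

```text
cradle_block 0.78 622 [323.6 185.1] [315 153] [336 211] [array([325.6, 181.9]), array([58.6, 18.2]), np.float64(86.4)]
cradle_block 0.62 671 [438.4 171. ] [413 149] [466 193] [array([441.5, 170.5]), array([60.2, 17. ]), np.float64(34.3)]
rest 0.94 814 [201.  142.3] [187 126] [215 159] [array([201.1, 142.1]), array([32.5, 25.9]), np.float64(79.7)]
rest 0.6 510 [321.6 184. ] [308 167] [337 201] [array([322.4, 183.6]), array([32.5, 26.4]), np.float64(82.2)]
rest 0.59 1014 [370.7 283.3] [353 262] [389 304] [array([370.8, 283. ]), array([37.6, 27.9]), np.float64(69.4)]
vase 0.62 1788 [315.2 112.8] [296  83] [335 139] [array([314.8, 111.2]), array([57.1, 35.3]), np.float64(83.2)]
```

View pics/c0.png

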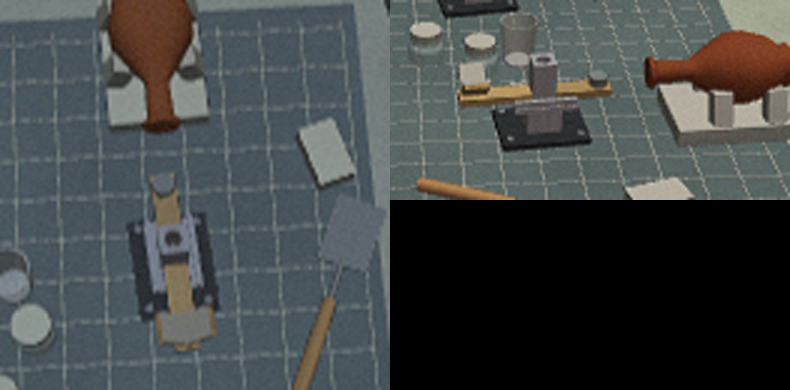

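Close-up: the hole in the block is at about px (323,175), the base corners are clear, the weight end is at (319,154) and the cradle end at (327,210). The V is on the robot side and the weight on the vase side.

```bash
python3 - <<'E'
from h import *
p=snap("top")
g=lambda x,y,z: back(p,(265+(x+.5)/3-.5,95+(y+.5)/3-.5),z)[:2]
print("hole",g(174,240,120).round(1))
c=[g(*q,10) for q in((128,222),(205,212),(217,307),(142,320))]
print("base",np.round(c,0).tolist(),np.mean(c,0).round(1))
for i in range(4): d=c[i]-c[i-1];print(np.linalg.norm(d).round(),np.degrees(np.arctan2(d[1],d[0])).round(1))
a,b=g(162,175,72),g(187,348,72);d=a-b
print("arm",a,b,np.linalg.norm(d),np.degrees(np.arctan2(d[1],d[0])), "pin est",b+d*122/222)
print("mouth",g(161,126,90))
s=snap("side")
h=lambda x,y,z: back(s,(290+(x-390+.5)/2.5-.5,180+(y+.5)/2.5-.5),z)[:2]
print("side hole",h(544,59,120),"ends",h(459,97,72),h(611,86,72))
E
```

```text
hole [ 553.4 -197.8]
base [[615.0, -143.0], [623.0, -241.0], [498.0, -248.0], [486.0, -154.0]] [ 555.7 -196.6]
130.0 5.0
99.0 -85.5
126.0 -176.8
95.0 96.9
arm [ 652.76728813 -188.6919393 ] [ 434.29105475 -206.39448148] 219.19225477692626 4.632402858549984 pin est [ 554.35457039 -196.6660574 ]
mouth [ 709.56658325 -190.74742478]
side hole [ 557.91989223 -199.15750443] ends [ 436.09696838 -217.30334683] [ 656.75411795 -199.5130755 ]
```

The pin is near (555,-198) with rest yaw about 4.6°. I'll grip across the rest's y at tool yaw 184.6° (now 158.1°), then turn by −180°, which stays within joint 6's range.

```bash
python3 -m crank '[{"offset":[0.018,-0.036,0.005],"spin":3},{"offset":[0.035,-0.072,0.01],"spin":6},{"offset":[0.053,-0.108,0.01],"spin":9},{"offset":[0.07,-0.143,0.01],"spin":12},{"offset":[0.088,-0.179,0.01],"spin":15},{"offset":[0.106,-0.215,0.01],"spin":18},{"offset":[0.124,-0.251,0.01],"spin":21},{"offset":[0.142,-0.287,0.01],"spin":26}]' 1
python3 -m crank '[{"offset":[0.018,-0.036,0],"spin":0},{"offset":[0.035,-0.072,0],"spin":0},{"offset":[0.053,-0.108,0],"spin":0},{"offset":[0.07,-0.143,0],"spin":0},{"offset":[0.088,-0.179,0],"spin":0},{"offset":[0.106,-0.215,0],"spin":0},{"offset":[0.124,-0.251,0],"spin":0},{"offset":[0.142,-0.287,0],"spin":0}]'
```

```text
clock: 1.47
eef_pos: [347.2, 221.8, 215.7]
eef_rot: [3.141, 0.001, -3.068]
wrist_force: [1.1, -0.4, 0.1]
finger_gap: 94.1
clock: 2.13
eef_pos: [489.7, -67.4, 215.9]
eef_rot: [3.141, 0.001, -3.068]
wrist_force: [0.5, 0.8, -0.4]
finger_gap: 94.1
```

```bash
python3 -m crank '[{"offset":[0.016,-0.033,0],"spin":0},{"offset":[0.032,-0.065,0],"spin":0},{"offset":[0.048,-0.098,0],"spin":0},{"offset":[0.065,-0.13,0],"spin":0},{"offset":[0.065,-0.13,-0.025],"spin":0.4},{"offset":[0.065,-0.13,-0.05],"spin":0.4},{"offset":[0.065,-0.13,-0.056],"spin":0.4},{"offset":[0.065,-0.13,-0.056],"spin":0.4}]'
python3 - <<'E'
from h import *
p=snap("side","side1.png",(280,130,440,250),4)
t=snap("top","top1.png",(265,95,395,225),4)
a=cv2.imread('pics/side1.png');b=cv2.imread('pics/top1.png')
cv2.imwrite('pics/m1.png',cv2.resize(np.hstack([a[:480],b[:480]]),None,fx=.68,fy=.68))
E
```

```text
clock: 2.8
eef_pos: [554.0, -197.0, 158.3]
eef_rot: [3.14, -0.002, -3.061]
wrist_force: [0.2, -0.9, 0.1]
finger_gap: 93.7
```

View pics/m1.png

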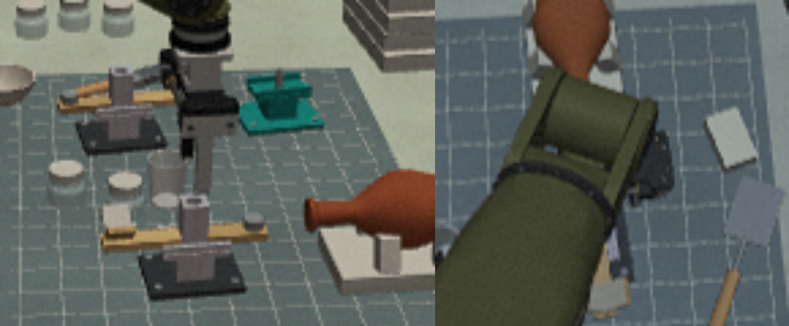

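The side view shows the near finger just behind and above the block: finger tip around (203,190), hole at (193,202) in the crop. I'll check that numerically against projections.

```bash
python3 - <<'E'
from h import *
p=snap("side")
f=lambda *X: ((proj(p,X)-[280,130])*4*.68).round(0)
for y in(47,55): 
  for s in(1,-1): print(s*y,f(554+4*s*-1,-197+s*y,158))
print("hole",f(554,-197.5,120),f(558,-197.5,120), "near block top edge")
E
```

```text
47 [185. 156.]
-47 [199. 191.]
55 [184. 153.]
-55 [200. 194.]
hole [191. 199.] [194. 199.] near block top edge
```

Finger and hole show the same small image offset, so the tool is aligned in x. I'll descend now and close softly.

```bash
python3 -m crank '[{"offset":[0.0005,-0.0005,-0.015],"spin":0},{"offset":[0.0005,-0.0005,-0.03],"spin":0},{"offset":[0.0005,-0.0005,-0.045],"spin":0},{"offset":[0.0005,-0.0005,-0.06],"spin":0},{"offset":[0.0005,-0.0005,-0.07],"spin":0},{"offset":[0.0005,-0.0005,-0.076],"spin":0},{"offset":[0.0005,-0.0005,-0.076],"spin":0},{"offset":[0.0005,-0.0005,-0.076],"spin":0}]'
python3 -m crank '[{"offset":[0,0,0],"spin":0},{"offset":[0,0,0],"spin":0},{"offset":[0,0,0],"spin":0},{"offset":[0,0,0],"spin":0},{"offset":[0,0,0],"spin":0},{"offset":[0,0,0],"spin":0},{"offset":[0,0,0],"spin":0},{"offset":[0,0,0],"spin":0}]' 0.3 10
```

```text
clock: 3.62
eef_pos: [556.2, -197.8, 86.6]
eef_rot: [-3.14, 0.004, -3.06]
wrist_force: [1.3, 0.7, -0.0]
finger_gap: 94.0
clock: 4.28
eef_pos: [556.2, -197.8, 86.5]
eef_rot: [-3.14, 0.004, -3.06]
wrist_force: [0.4, -0.3, -0.4]
finger_gap: 44.0
```

```bash
python3 -m crank '[{"offset":[-0.001,0,-0.003],"spin":0},{"offset":[-0.001,0,-0.005],"spin":0},{"offset":[-0.001,0,-0.005],"spin":0},{"offset":[-0.001,0,-0.005],"spin":0},{"offset":[-0.001,0,-0.005],"spin":0},{"offset":[-0.001,0,-0.005],"spin":0},{"offset":[-0.001,0,-0.005],"spin":0},{"offset":[-0.001,0,-0.005],"spin":0}]'
python3 -m crank '[{"offset":[0,0,0],"spin":0},{"offset":[0,0,0],"spin":0},{"offset":[0,0,0],"spin":0},{"offset":[0,0,0],"spin":0},{"offset":[0,0,0],"spin":0},{"offset":[0,0,0],"spin":0},{"offset":[0,0,0],"spin":0},{"offset":[0,0,0],"spin":0}]' 0 10
```

```text
clock: 4.95
eef_pos: [555.3, -197.7, 81.6]
eef_rot: [-3.14, 0.004, -3.06]
wrist_force: [1.6, 2.8, 3.2]
finger_gap: 34.0
clock: 5.62
eef_pos: [555.3, -197.7, 81.6]
eef_rot: [-3.14, 0.004, -3.06]
wrist_force: [0.5, 2.4, 4.8]
finger_gap: 33.8
```

Gripped (gap 34 mm). Firming up the grip and lifting.

```bash
python3 -m crank '[{"offset":[0,0,0],"spin":0},{"offset":[0,0,0],"spin":0},{"offset":[0,0,0],"spin":0},{"offset":[0,0,0.012],"spin":0},{"offset":[0,0,0.024],"spin":0},{"offset":[0,0,0.036],"spin":0},{"offset":[0,0,0.05],"spin":0},{"offset":[0,0,0.06],"spin":0}]' 0 30
python3 - <<'E'
from h import *
s=snap("side","side2.png",(280,140,440,260),4)
E
```

```text
clock: 6.28
eef_pos: [555.6, -198.0, 143.9]
eef_rot: [-3.139, 0.006, -3.06]
wrist_force: [0.2, -0.4, -2.7]
finger_gap: 33.8
```

View pics/side2.png

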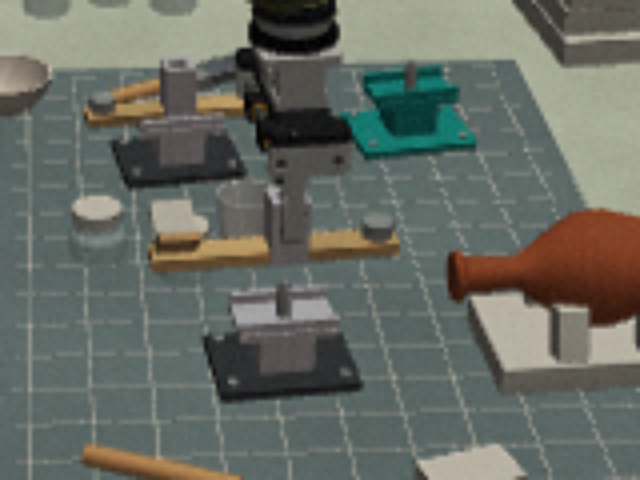

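The arm is clear of the pin (pin top at crop (284,287)) and level. Now turning −180° in four calls.

```bash
python3 -m crank '[{"offset":[0,0,0],"spin":-5},{"offset":[0,0,0],"spin":-11},{"offset":[0,0,0],"spin":-17},{"offset":[0,0,0],"spin":-23},{"offset":[0,0,0],"spin":-29},{"offset":[0,0,0],"spin":-35},{"offset":[0,0,0],"spin":-41},{"offset":[0,0,0],"spin":-46}]'
python3 -m crank '[{"offset":[0,0,0],"spin":-5},{"offset":[0,0,0],"spin":-11},{"offset":[0,0,0],"spin":-17},{"offset":[0,0,0],"spin":-23},{"offset":[0,0,0],"spin":-29},{"offset":[0,0,0],"spin":-35},{"offset":[0,0,0],"spin":-41},{"offset":[0,0,0],"spin":-46}]'
python3 -m crank '[{"offset":[0,0,0],"spin":-5},{"offset":[0,0,0],"spin":-11},{"offset":[0,0,0],"spin":-17},{"offset":[0,0,0],"spin":-23},{"offset":[0,0,0],"spin":-29},{"offset":[0,0,0],"spin":-35},{"offset":[0,0,0],"spin":-41},{"offset":[0,0,0],"spin":-46}]'
```

```text
clock: 7.0
eef_pos: [556.1, -198.3, 145.7]
eef_rot: [-3.138, 0.008, 2.414]
wrist_force: [-0.0, 0.1, -2.9]
finger_gap: 34.0
clock: 7.67
eef_pos: [556.0, -198.3, 145.8]
eef_rot: [-3.138, 0.008, 1.606]
wrist_force: [-0.8, 0.1, -1.8]
finger_gap: 33.7
clock: 8.33
eef_pos: [555.9, -198.4, 145.8]
eef_rot: [-3.138, 0.008, 0.798]
wrist_force: [0.1, -1.3, -3.4]
finger_gap: 34.1
```

```bash
python3 -m crank '[{"offset":[0,0,0],"spin":-6},{"offset":[0,0,0],"spin":-13},{"offset":[0,0,0],"spin":-20},{"offset":[0,0,0],"spin":-27},{"offset":[0,0,0],"spin":-34},{"offset":[0,0,0],"spin":-41},{"offset":[0,0,0],"spin":-41},{"offset":[0,0,0],"spin":-41}]'
python3 - <<'E'
from h import *
s=snap("side","side3.png",(280,140,440,260),4)
a=cv2.imread('pics/side2.png')[160:400,140:460];b=cv2.imread('pics/side3.png')[160:400,140:460]
cv2.imwrite('pics/m3.png',cv2.resize(np.hstack([a,b]),None,fx=1.25,fy=1.25))
f=lambda *X: ((proj(s,X)-[280,140])*4).round(0)
print("pin top",f(554.5,-197.7,92),"per mm",f(564.5,-197.7,92),f(554.5,-187.7,92))
E
```

```text
clock: 9.0
eef_pos: [555.9, -198.4, 145.9]
eef_rot: [-3.138, 0.008, 0.086]
wrist_force: [0.2, -0.3, -3.4]
finger_gap: 34.0
pin top [280. 280.] per mm [291. 279.] [279. 274.]
```

View pics/m3.png

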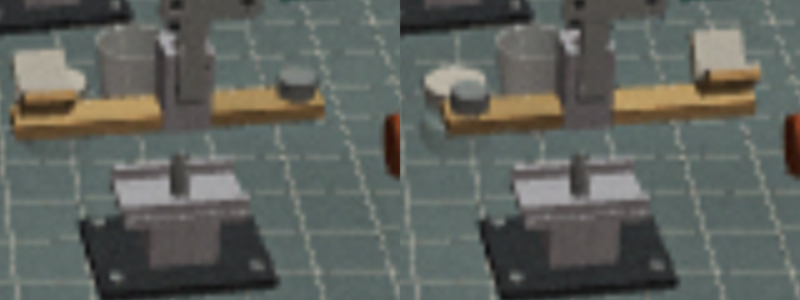

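The arm is now turned with the cradle on the vase side. The block's edges sit at the same columns before and after (160–212), so there is almost no grip offset in x. I'll compare block to pin under the same camera bias.

```bash
python3 - <<'E'
from h import *
s=snap("side")
f=lambda *X: (((proj(s,X)-[280,140])*4-[140,160])*1.25).round(1)
a=np.radians(4.9);c,n=np.cos(a),np.sin(a)
P=lambda x,y,z:f(555.9+c*x-n*y,-198.4+n*x+c*y,z)
for z in(122.3,184.3):print(z,"near L,R",P(-17,-17,z),P(17,-17,z),"far L",P(-17,17,z))
print("arm ends low near",P(-100,-15,122.3),P(122,-15,122.3))
print("pin top",f(554.5,-197.7,92),"pin foot",f(554.5,-197.7,58))
Q=lambda x,y,z:f(554.5+c*x-n*y,-197.7+n*x+c*y,z)
print("base corners z10",Q(-65,-50,10),Q(65,-50,10))
print("cheek near top outer",Q(-45,-29,68),Q(45,-29,68))
im=cv2.imread('pics/side3.png')
E
```

```text
122.3 near L,R [159.7 126.9] [207.1 123.5] far L [150.6 103.1]
184.3 near L,R [162.3  49.5] [210.6  46.2] far L [153.1  26.5]
arm ends low near [ 42.5 133.9] [351.2 111.7]
pin top [175.2 149.5] pin foot [173.6 189.8]
base corners z10 [ 95.5 290.5] [273.7 276.2]
cheek near top outer [119.7 203.9] [243.9 194.4]
```

The block and pin share about the same bias (+4 px), so they agree to about 1–2 mm. Lowering with checks on force.

```bash
python3 -m crank '[{"offset":[-0.0005,0.001,-0.01],"spin":0},{"offset":[-0.0005,0.001,-0.02],"spin":0},{"offset":[-0.0005,0.001,-0.027],"spin":0},{"offset":[-0.0005,0.001,-0.032],"spin":0},{"offset":[-0.0005,0.001,-0.036],"spin":0},{"offset":[-0.0005,0.001,-0.04],"spin":0},{"offset":[-0.0005,0.001,-0.043],"spin":0},{"offset":[-0.0005,0.001,-0.043],"spin":0}]'
python3 - <<'E'
from h import *
for i in range(3):
    snap("side"); s=manip.read_state(); print(np.round(s["eef_pos"],1),np.round(s["wrist_force"],1),np.round(s["moment"],2))
E
```

```text
clock: 9.77
eef_pos: [555.2, -197.3, 102.2]
eef_rot: [-3.138, 0.009, 0.086]
wrist_force: [-0.2, -0.2, -2.5]
finger_gap: 33.8
[ 555.4 -197.4  102.7] [-0.2  0.4 -3.6] [-0.02  0.13 -0.06]
[ 555.5 -197.4  103. ] [ 0.1 -0.1 -1.4] [0.02 0.12 0.01]
[ 555.5 -197.5  103.2] [ 0.3  0.2 -3.2] [0.01 0.09 0.07]
```

No lateral force, and the pin is already 12 mm into the hole. Continuing down.

```bash
python3 -m crank '[{"offset":[0,0,-0.004],"spin":0},{"offset":[0,0,-0.008],"spin":0},{"offset":[0,0,-0.012],"spin":0},{"offset":[0,0,-0.015],"spin":0},{"offset":[0,0,-0.018],"spin":0},{"offset":[0,0,-0.02],"spin":0},{"offset":[0,0,-0.02],"spin":0},{"offset":[0,0,-0.02],"spin":0}]'
```

```text
clock: 10.58
eef_pos: [555.6, -197.5, 83.1]
eef_rot: [-3.138, 0.008, 0.086]
wrist_force: [0.4, 0.2, -2.3]
finger_gap: 33.9
```

```bash
python3 -m crank '[{"offset":[0,0,-0.001],"spin":0},{"offset":[0,0,-0.001],"spin":0},{"offset":[0,0,-0.001],"spin":0},{"offset":[0,0,-0.001],"spin":0},{"offset":[0,0,-0.001],"spin":0},{"offset":[0,0,-0.001],"spin":0},{"offset":[0,0,-0.001],"spin":0},{"offset":[0,0,-0.001],"spin":0}]'
python3 -m crank '[{"offset":[0,0,0],"spin":0},{"offset":[0,0,0],"spin":0},{"offset":[0,0,0],"spin":0},{"offset":[0,0,0],"spin":0},{"offset":[0,0,0],"spin":0},{"offset":[0,0,0],"spin":0},{"offset":[0,0,0],"spin":0},{"offset":[0,0,0],"spin":0}]' 0.8
python3 -m crank '[{"offset":[0,0,0.01],"spin":0},{"offset":[0,0,0.03],"spin":0},{"offset":[0,0,0.06],"spin":0},{"offset":[0,0,0.09],"spin":0},{"offset":[0,0,0.12],"spin":0},{"offset":[-0.03,0,0.13],"spin":0},{"offset":[-0.06,0,0.13],"spin":0},{"offset":[-0.1,0,0.13],"spin":0}]'
python3 -m crank '[{"offset":[-0.03,0,0.02],"spin":0},{"offset":[-0.06,0,0.04],"spin":0},{"offset":[-0.09,0,0.06],"spin":0},{"offset":[-0.12,0,0.08],"spin":0},{"offset":[-0.12,0.03,0.08],"spin":0},{"offset":[-0.12,0.06,0.08],"spin":0},{"offset":[-0.12,0.09,0.08],"spin":0},{"offset":[-0.12,0.09,0.08],"spin":0}]'
python3 - <<'E'
from h import *
p=snap("side","side4.png",(280,140,440,260),3)
t=snap("top","top4.png",(265,95,395,225),3)
cv2.imwrite('pics/m4.png',cv2.resize(np.hstack([cv2.imread('pics/side4.png')[:360],cv2.imread('pics/top4.png')[:360]]),None,fx=.9,fy=.9))
for n,q in(("side",p),("top",t)):
    for r in manip.search_frame(q,"cradle_block")+manip.search_frame(q,"pad_block"): print(n,np.round(r["location"]),r["conf"])
E
```

```text
clock: 11.25
eef_pos: [555.6, -197.5, 82.1]
eef_rot: [-3.138, 0.008, 0.086]
wrist_force: [0.6, -0.0, -2.2]
finger_gap: 34.0
clock: 11.92
eef_pos: [555.6, -197.4, 82.1]
eef_rot: [-3.138, 0.008, 0.086]
wrist_force: [-0.2, -0.0, 0.3]
finger_gap: 75.0
clock: 12.58
eef_pos: [455.3, -197.4, 213.3]
eef_rot: [-3.139, 0.006, 0.087]
wrist_force: [-0.1, -0.7, 0.5]
finger_gap: 75.6
clock: 13.25
eef_pos: [334.8, -104.3, 294.5]
eef_rot: [-3.14, 0.004, 0.089]
wrist_force: [0.7, -0.3, -1.0]
finger_gap: 75.1
side [497. 199.  74.] 0.96
top [ 566. -196.   89.] 0.57
top [ 569. -637.   24.] 0.56
top [494. 210.  88.] 0.62
```

View pics/m4.png

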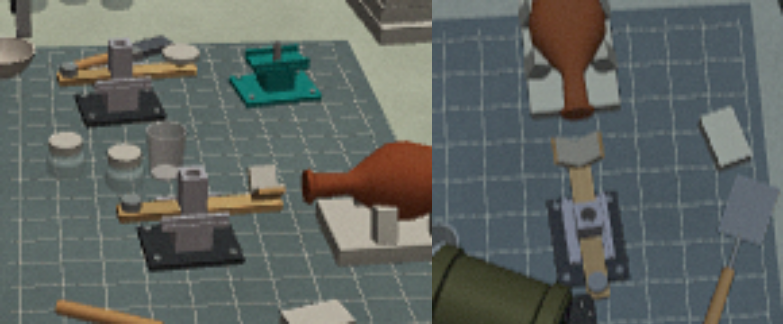

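The arm is seated on its pin, level between the cheeks, with the V facing the vase mouth. The hole is at px (322.8,174.3) against (323,175) before. The pad arm and vase look unchanged, so I'm handing in.

```bash
python3 -c "
from cell import manip
print(manip.sign_off())"
```

```text
the job is handed in; nothing more can be done
None
```

The cradle arm is turned end for end and back on its own pin, with the V cradle pointing towards the vase. I gripped its block, lifted it about 64 mm, turned it 180°, lowered it between the cheeks, let go and backed away. I handed the job in at about 13.4 s of the 40 s; no verdict was reported.

**Seating:** the last pictures show the arm level and lying along the rest. The hole in the block is within about 1 pixel (3–4 mm) of where it was at the start. When I let go, the tool was 0.5 mm above the height it gripped at, and the force on it dropped to about zero.

**Other things in the scene:** the vase and the pad arm look unchanged. The detector placed the pad arm within 4 mm of its first position. The wrist force I read never passed about 6 N.

**Checks that disagreed:**
- In the last side view the detector did not find the cradle block.
- In the last top view it placed the block at x = 566, against about 555 for the pin. It reports the middle of the visible surface, which the cradle on the vase side now shifts, so I relied on the hole's position.

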